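# Take the sorting rail out through the coin sorter's guard

## Robot

A 6-joint arm with a two-finger parallel gripper is mounted at the origin on the work surface. World frame = base frame: x ahead of the robot, y to its left, z up, the work surface at z = 0. Lengths are in m, angles in rad, forces in N, time in s.
With the tool pointing down it reaches from about 0.35 to 0.8 m from the base axis. Payload 7.3 kg.
Tool frame: the origin (TCP) lies at the very end of the fingers, on their centre line; the grasp point (between the pads) lies 19 mm behind it (ctrl.grip_point_offset is the z of the grasp point in the tool frame, in m); z points along the fingers, y is the line along which they close (so a half turn about z gives the same grasp; the last joint's range is limited). The gripper opens to 85 mm and grips with 20 to 120 N. Pads are 22 mm wide; open, the fingers measure 114 mm over their backs; the gripper's body (76 mm by 85 mm) begins 54 mm behind the grasp point. The pads swing forward as they close: fully open they stand 13 mm farther back than shut.
Start: joints at [1.148, 0.342, 1.524, -0, 1.275, -0.146], TCP at [0.143, 0.505, 0.206] pointing down, gripper open.
Joint ranges: [-2.53, 2.53], [-0.77, 2.02], [0.04, 2.7], [-1, 4.14], [0.28, 2.66], [-3.11, 3.11]. Speed limits (rad/s): [2.57, 2.57, 3.14, 3.14, 3.14, 3.14].

## Interface

Orientations are given as a rotation vector (axis times angle).
In Python, from rig import ctrl, optics gives the robot as it stands.
- The arm moves only by the shell command python3 -m inch 'ROWS'. ROWS is JSON, a list of rows, each a list of 3 entries, a list of its own where there are three numbers: the opening, from 0 (shut) to 1 (fully open), then the shift along the world's x, y, z in m, then the turn about the world's z in rad. A call has 1 to 8 rows; each row shifts and turns the commanded pose from where the row before left it; what a row does not reach is not made up. A row lasts 1/10 s, in which the tool goes at most 50 mm and 8.59 degrees, less where a joint would pass 70% of its speed; a pose out of reach is approached as far as the arm can. A call with a gripper value outside its range is refused whole. The fingers move at their own pace and stop on an object; the grip force is fixed at half the most. Time passes only in rows, so rows that do not move let the fingers close. It gives the time, the measured TCP pose, the force and the opening at its end, in the units of the state.
- ctrl.get_state(): the state, without advancing time (a new reading comes with each control period).
- optics.snapshot(name): name is "scene" or "top" or "wrist"; returns a dict with "image" (400x640x3 uint8, blue, green, red), "fx", "fy", "cx", "cy" (pixels), "k1" (the pictures are not rectified: a ray, as slopes to the right and down, at radius r is drawn at 1 + k1 r^2 times it, then the intrinsics apply), "origin" and "orientation" of the camera in the world; the wrist camera has in their place "T_tool_cam" (4x4, takes a point from camera to tool coordinates, whose origin is the TCP and whose axes are the flange's). Camera axes: x right, y down, z forward; pixel columns grow to the right and rows downward; lengths in m; the calibration is good to about 2 mm. A picture is of the moment at which its call begins: read the wrist's pose just before it. There is no depth.
- ctrl.sign_off(): hands the job in, once; it reports no verdict.
The state is a dict: "time": time; "joints": joint angles; "joint_vel": joint speeds; "effort": joint torques, N m; "ee_pos": TCP position; "orientation": TCP orientation; "force": force on the tool from outside, world axes, zero at the start; "wrist_torque": the same for the moment, N m; "grip_width": finger opening in m.
Only numpy, scipy, OpenCV 4.12 (cv2) and the standard library are available. Lean on these libraries where they do the work, as an engineer would, in place of code of your own. Each camera call takes 0.05 s, during which the arm holds its last target. There are 200 camera calls.

## Task

Turn the slotted guard plate on top of the round coin sorter counter-clockwise as far as its stop (it has an upright post to turn it by), so that its opening lies along the steel sorting rail inside. Then take hold of the rail (it has a grip rib), tip it and draw it out end first through the opening, and finish with the gripper still holding it, level and well clear above the guard (about a hand's breadth, 80 mm or more), the guard still at its stop. Do not disturb the other things on the table.

Things in the scene. Friction and masses are not known exactly. Their poses are not given: they have to be found in the camera images.
- sorter: Round grey coin sorter, fixed, outer radius 170 mm. Origin at the centre of its underside on the table, z up, x roughly away from the robot. Inside, a flat floor of radius 158 mm, 45 mm above the table; 60 mm of free height between it and the guard plate. A 60 mm high control box sticks out to 230 mm on its -x side.
- guard (a joint): Turning angle (rad) of the aluminium guard plate (radius 171 mm, underside 105, top 111 mm, rim 112 mm above the table) about the vertical through the sorter's origin. 0 = at its service stop, cannot turn further counter-clockwise; negative = clockwise from above, down to -1.3. Stays where left; takes about 2 N at the post.
- guard_post (a point): Centre of the top of the guard's black upright round post, 18 mm diameter, 40 mm high, on the guard plate 120 mm from the turning axis; top 151 mm above the table. It turns with the guard; at guard 0 it is at x -20, y +118 mm in the sorter's frame.
- opening (a point): Centre of the guard's only opening, 187 x 112 mm, at the plate's top; it turns with the guard; x along its long side. At guard 0 it spans x -75 to +112 and y -56 to +56 mm in the sorter's frame.
- rail: Steel sorting rail, loose, 0.15 to 0.3 kg, lying on the sorter's floor roughly along the sorter's x, its far end under the guard's far lip. Strip 240 x 26 x 8 mm with a grip rib in the middle: 40 mm long, 12 mm wide, rising from 8 to 42 mm above the underside. Origin at the centre of the underside, x along its length to its far end, z up.
- rail_near (a point): Middle of the underside edge at the rail's -x end (nearer the robot at the start), 120 mm from its origin.
- rail_far (a point): The same at its +x end, 120 mm from its origin.
- tray: Dark steel coin tray, 240 x 180 x 35 mm, with coins, loose; to be left alone. Origin at the middle of its underside.
- cup_a: Grey open plastic coin cup, 85 x 60 x 60 mm, loose beside the sorter on its -y side, the one at its -x; to be left alone. Origin at the middle of its underside.
- cup_b: The same kind of coin cup, the one at the sorter's +x; to be left alone. Origin at the middle of its underside.
- scissors: Scissors, 190 mm long, lying on the table; to be left alone. Origin somewhere along its length.
- screwdriver: Screwdriver lying on the table beyond the sorter; to be left alone. Origin somewhere along its length.
- roll_a: Paper coin roll standing upright, 27 mm diameter, 85 mm high; to be left alone. Origin at the middle of its underside.
- roll_b: The same kind of coin roll; to be left alone. Origin at the middle of its underside.
Mind the look-alikes: they are no part of the job. What is meant by the rail is not yellow, and is the smaller of those in its own colour.

How it is judged:
By the outcome, as a careful person would: the job done as asked, in the order asked, and still so for the second after the job is handed in, while the arm keeps its last pose, push and grip.
It also fails if it takes over 58 s, if anything falls off the work surface, if the arm or the gripper's body presses on something with over 40 N, if the wrist force passes 120 N, or if a joint passes its speed limit or range.

## Working session

There is one attempt and no reset: what is moved stays moved. The work goes in short steps, Python scripts to look and compute and a shell command to move; the robot and the scene stay as the last step left them, time stands still between calls to the robot, and variables do not carry over. Pictures are saved under pics/ and viewed, on a budget of 10 in all, crops included, one or two more only if the job needs it, and the job is handed in when it is done.

```bash
ls; mkdir -p pics; cat > h.py <<'E'
import numpy as np,cv2
from rig import ctrl,optics
from scipy.spatial.transform import Rotation as R
def snap(n,f=None):
    st=ctrl.get_state(); s=optics.snapshot(n)
    if n=="wrist":
        T=np.eye(4);T[:3,:3]=R.from_rotvec(st["orientation"]).as_matrix();T[:3,3]=st["ee_pos"]
        M=T@np.array(s["T_tool_cam"]);s["o"]=M[:3,3];s["R"]=M[:3,:3]
    else:
        s["o"]=np.array(s["origin"]);q=np.array(s["orientation"]);s["R"]=R.from_rotvec(q).as_matrix() if q.shape==(3,) else q
    if f: cv2.imwrite("pics/"+f,s["image"])
    return s
def ray(s,px,z):
    K=np.array([[s["fx"],0,s["cx"]],[0,s["fy"],s["cy"]],[0,0,1.]])
    u=cv2.undistortPoints(np.array([[px]],float),K,np.array([s["k1"],0,0,0.]))[0,0]
    d=s["R"]@np.array([u[0],u[1],1]);return s["o"]+d*(z-s["o"][2])/d[2]
def proj(s,P):
    K=np.array([[s["fx"],0,s["cx"]],[0,s["fy"],s["cy"]],[0,0,1.]])
    p=s["R"].T@(np.array(P)-s["o"]);return cv2.projectPoints(p.reshape(1,1,3),np.zeros(3),np.zeros(3),K,np.array([s["k1"],0,0,0.]))[0].ravel()
E
python3 - <<'E'
from h import *
a=snap("top","top.png");b=snap("scene","scene.png")
for s in(a,b):print(s["o"],s["R"].round(3).tolist(),s["fx"],s["k1"],s["orientation"])
E
```

```text
pics
[ 0.4352585  -0.00514311  1.26251747] [[-0.004, -0.999, 0.037], [-1.0, 0.004, -0.004], [0.004, -0.037, -0.999]] 403.6100422208597 0.0036395868062777913 [-2.19989821  2.20918244 -0.04557296]
[ 1.07501493 -0.51638537  0.78398413] [[0.651, 0.509, -0.563], [0.759, -0.443, 0.477], [-0.007, -0.738, -0.675]] 372.9850643049807 -0.04711206161096024 [-2.14003375 -0.97977226  0.44062346]
```

View pics/top.png

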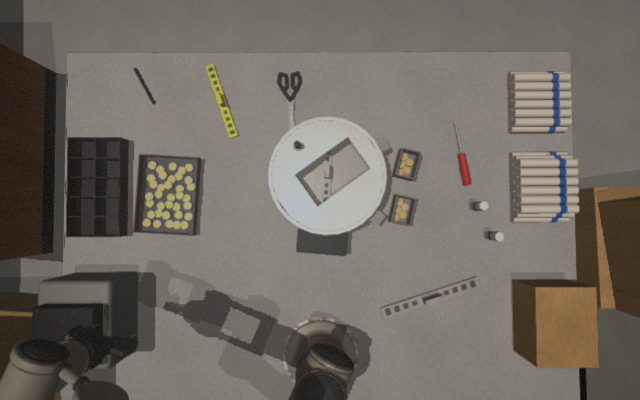

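View pics/scene.png

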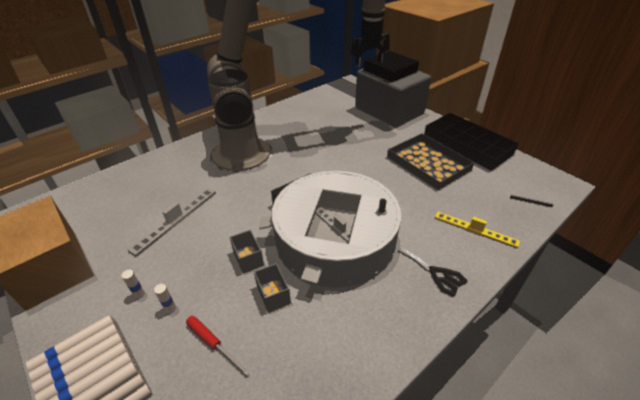

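```bash
python3 - <<'E'
from h import *
s=snap("top");im=s["image"]
g=cv2.cvtColor(im,cv2.COLOR_BGR2GRAY)
m=((g>165)&(np.abs(np.indices(g.shape)[1]-328)<75)&(np.abs(np.indices(g.shape)[0]-176)<70)).astype(np.uint8)
c=max(cv2.findContours(m,0,2)[0],key=cv2.contourArea)
P=np.array([ray(s,p[0],.112)[:2] for p in cv2.convexHull(c)])
(cx,cy),r=cv2.minEnclosingCircle(P.astype(np.float32)*1);A=np.c_[2*P,np.ones(len(P))];q=np.linalg.lstsq(A,(P**2).sum(1),rcond=None)[0]
C=q[:2];print("circle",cx,cy,r,"lsq",C,np.sqrt(q[2]+C@C))
print("post raw",ray(s,(298.5,145.5),.151)[:2],"box pts",[ray(s,p,.06)[:2].round(3) for p in((297,253),(350,253))])
for p in ((298,145),):
  d=ray(s,p,.151)[:2]-C;print(d,np.linalg.norm(d),np.degrees(np.arctan2(d[1],d[0])))
crop=cv2.resize(im[110:262,258:400],None,fx=4.0,fy=4.0,interpolation=cv2.INTER_CUBIC)[:600]
cv2.imwrite("pics/crop.png",crop)
for a,b in (((383,313),(477,281)),((209,66),(234,136))):print(np.linalg.norm(ray(s,a,.008)-ray(s,b,.008)))
E
```

```text
circle 0.5464409589767456 -0.02118799090385437 0.16908520460128784 lsq [ 0.54630693 -0.0210119 ] 0.1683464366560664
post raw [0.62449315 0.0571692 ] box pts [array([0.319, 0.067]), array([ 0.319, -0.09 ])]
[0.07958316 0.07956221] 0.11253277293654909 44.992455036585405
0.3070335313953232
0.23542259363932513
```

View pics/crop.png

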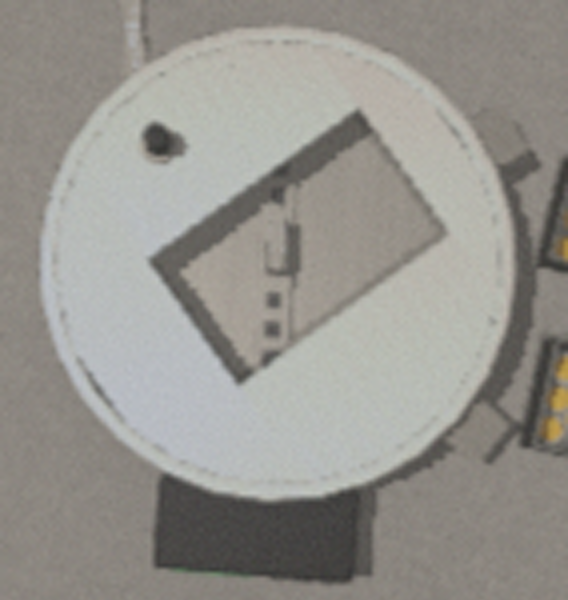

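The crop shows the guard disc and its opening (crop 150–445, 110–383), with the black post at crop (155,138), i.e. full-image (296.4,144.1).

Rail candidates in the top view:
- Yellow strip at (222,100): wrong colour.
- Long grey strip on the table at (430,297): about 307 mm, the bigger of the greys.
- Grey strip with rib inside the sorter at (328,170): this is the smaller grey one, lying under the opening, so it is the rail.

The sorter is at about (0.546, -0.021) with yaw about -4°. The post is now at about 45° and has to reach about 95.6°.

```bash
python3 - <<'E'
from h import *
s=snap("top");C=np.array([.5463,-.021])
p=ray(s,(296.4,144.1),.151)[:2];d=p-C;print(p,np.hypot(*d),np.degrees(np.arctan2(d[1],d[0])))
b=ray(s,(320.9,253.1),.06)[:2]-C;print("yaw",np.degrees(np.arctan2(-b[1],-b[0])),b)
st=ctrl.get_state();M=R.from_rotvec(st["orientation"]).as_matrix();print(M.round(3).tolist(),st["ee_pos"],st["time"],ctrl.grip_point_offset,st["force"])
E
```

```text
[0.62841174 0.06297428] 0.11744793592213201 45.642508826035886
yaw -4.396444775178184 [-0.22753238  0.01749346]
[[-0.962, 0.273, -0.0], [0.273, 0.962, -0.001], [0.0, -0.001, -1.0]] [0.14333621 0.50480274 0.20560384] 0.2 -0.0187 [ 0.55664106 -0.18573962 -0.17043087]
```

```bash
python3 -m inch '[[0.6,[0.034,-0.031,0],-0.148],[0.6,[0.034,-0.031,0],-0.148],[0.6,[0.034,-0.031,0],-0.148],[0.6,[0.034,-0.031,0],-0.148],[0.6,[0.034,-0.031,0],-0.148],[0.6,[0.034,-0.031,0],-0.148],[0.6,[0.034,-0.031,0],-0.148],[0.6,[0.034,-0.031,0],-0.148]]'; python3 -m inch '[[0.6,[0.034,-0.031,0],-0.148],[0.6,[0.034,-0.031,0],-0.148],[0.6,[0.034,-0.031,0],-0.148],[0.6,[0.034,-0.031,0],-0.148],[0.6,[0.034,-0.031,0],-0.148],[0.6,[0.034,-0.031,0],-0.148],[0.6,[0,0,0],0],[0.6,[0,0,0],0]]'
python3 - <<'E'
from h import *
s=snap("wrist","w1.png");st=ctrl.get_state();M=R.from_rotvec(st["orientation"]).as_matrix();print(np.degrees(np.arctan2(M[1,1],M[0,1])),st["ee_pos"],st["joints"],st["grip_width"],proj(s,[.6284,.063,.151]))
E
```

```text
time: 1.0
ee_pos: [0.4165, 0.2555, 0.206]
orientation: [2.103, 2.334, 0.0]
force: [0.5, 0.4, -1.2]
grip_width: 0.0513
time: 1.8
ee_pos: [0.6195, 0.0701, 0.2049]
orientation: [-2.898, -1.211, 0.002]
force: [-0.8, 0.4, 0.1]
grip_width: 0.051
-44.55581071151087 [0.61901167 0.0710811  0.20538889] [-8.75087962e-03  5.26845004e-01  1.23097344e+00  2.85911260e-04
  1.38522204e+00  7.68841264e-01] 0.05103669730376895 [339.69332377 208.62387876]
```

View pics/w1.png

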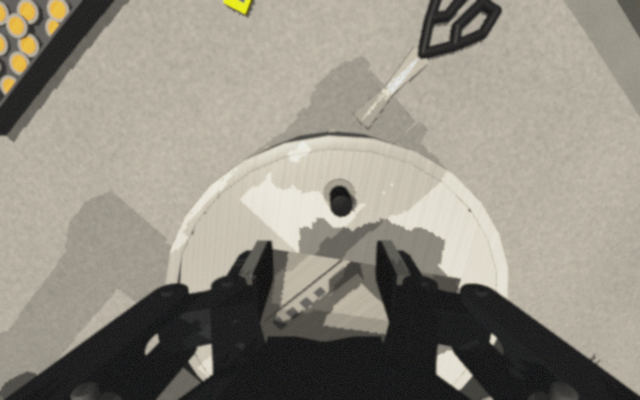

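The wrist view shows the post top at (342,206), against a predicted (340,209), so they agree within about 2 mm. Next I'll lower the fingers around the post.

```bash
python3 -m inch '[[0.6,[0.009,-0.007,0],0],[0.6,[0,0,-0.027],0],[0.6,[0,0,-0.027],0],[0.6,[0,0,-0.027],0],[0.4,[0,0,0],0],[0.4,[0,0,0],0],[0.4,[0,0,0],0]]'
```

```text
time: 2.55
ee_pos: [0.6296, 0.0643, 0.1271]
orientation: [2.896, 1.213, 0.005]
force: [0.1, -0.2, 0.6]
grip_width: 0.0343
```

```bash
python3 -m inch '[[0.4,[-0.0066,0.0056,0],0.07],[0.4,[-0.0066,0.0056,0],0.07],[0.4,[-0.0073,0.0046,0],0.07],[0.4,[-0.0073,0.0046,0],0.07],[0.4,[-0.0079,0.0035,0],0.07],[0.4,[-0.0079,0.0035,0],0.07],[0.4,[-0.0083,0.0022,0],0.07],[0.4,[-0.0083,0.0022,0],0.07]]'; python3 -m inch '[[0.4,[-0.0085,0.001,0],0.07],[0.4,[-0.0085,0.001,0],0.07],[0.4,[-0.0086,-0.0001,0],0.07],[0.4,[0,0,0],0]]'
python3 - <<'E'
from h import *
s=snap("top","t2.png");cv2.imwrite("pics/t2c.png",cv2.resize(s["image"][110:262,258:400],None,fx=3.0,fy=3.0,interpolation=cv2.INTER_CUBIC))
E
```

```text
time: 3.35
ee_pos: [0.569, 0.0961, 0.1271]
orientation: [2.445, 1.969, 0.005]
force: [-0.6, -1.2, -0.0]
grip_width: 0.0341
time: 3.75
ee_pos: [0.5428, 0.098, 0.1269]
orientation: [2.228, 2.212, 0.003]
force: [0.6, -0.9, 0.9]
grip_width: 0.0342
```

```bash
python3 -m inch '[[0.4,[-0.005,-0.0002,0],0.04],[0.4,[-0.005,-0.0005,0],0.04],[0.4,[0,0,0],0]]';  python3 -m inch '[[0.4,[-0.002,-0.0002,0],0.0],[0.4,[-0.002,-0.0003,0],0.0],[0.4,[0,0,0],0]]'
```

```text
time: 4.1
ee_pos: [0.5332, 0.097, 0.1259]
orientation: [2.141, 2.298, 0.002]
force: [-0.7, -1.1, 0.3]
grip_width: 0.0345
time: 4.4
ee_pos: [0.5287, 0.0965, 0.1251]
orientation: [2.141, 2.299, 0.0]
force: [-0.0, -0.1, -0.6]
grip_width: 0.0343
```

```bash
python3 -m inch '[[0.4,[-0.002,-0.0003,0],0.02],[0.4,[0,0,0],0],[0.4,[0,0,0],0]]'; python3 -m inch '[[0.4,[-0.002,-0.0003,0],0.02],[0.4,[0,0,0],0],[0.4,[0,0,0],0]]'
```

```text
time: 4.7
ee_pos: [0.5267, 0.0962, 0.1251]
orientation: [2.117, 2.321, 0.0]
force: [-0.2, 0.3, -0.2]
grip_width: 0.0343
time: 5.0
ee_pos: [0.5246, 0.0959, 0.125]
orientation: [2.094, 2.342, 0.0]
force: [0.0, -0.4, -0.2]
grip_width: 0.034
```

```bash
python3 - <<'E'
from h import *
s=snap("top");cv2.imwrite("pics/t3c.png",cv2.resize(s["image"][110:262,258:400],None,fx=3.0,fy=3.0,interpolation=cv2.INTER_CUBIC))
E
```

```text
(no output)
```

View pics/t3c.png

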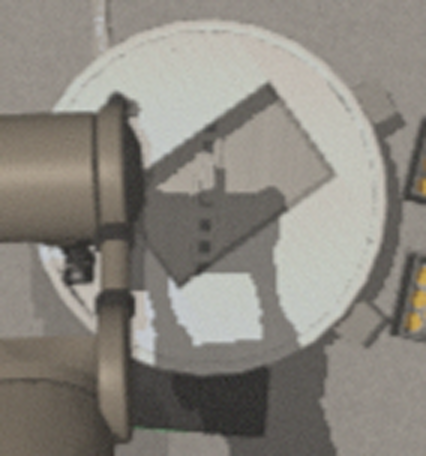

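```bash
python3 - <<'E'
from h import *
s=snap("wrist","w3.png");st=ctrl.get_state();print(st["ee_pos"],proj(s,[.6284,.063,.151]),proj(s,[.5265,.0985,.151]))
s0=cv2.imread("pics/t2c.png");s1=cv2.imread("pics/t3c.png");print(ray(snap("top"),(258+120/3,110+103/3),.151))
cv2.imwrite("pics/two.png",np.hstack([s0,cv2.resize(s["image"][60:340,160:520],None,fx=1.0,fy=1.0),][:1]+[cv2.copyMakeBorder(s["image"][0:400,160:520],0,56,0,0,0)]))
E
```

```text
[0.52468559 0.09593702 0.12503778] [502.0707616  328.28248709] [327.87621741 252.37893643]
[0.62774633 0.05854651 0.151     ]
```

View pics/two.png

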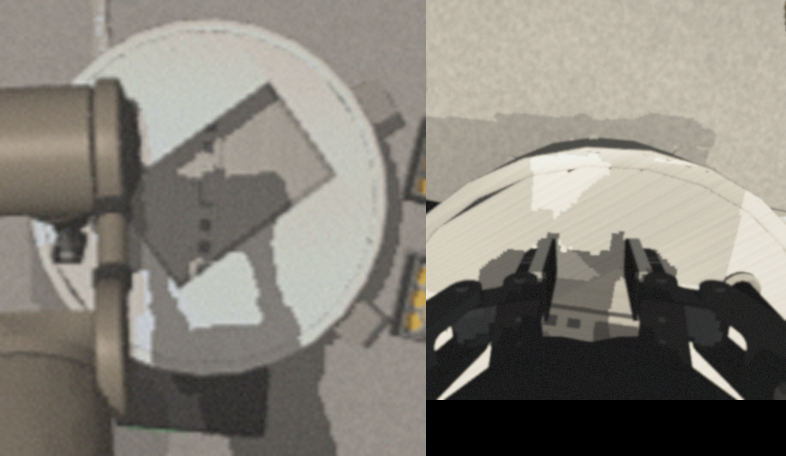

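```bash
python3 - <<'E'
from h import *
s=snap("wrist");print(np.array(s["T_tool_cam"]).round(3).tolist(),s["fx"])
st=ctrl.get_state();M=R.from_rotvec(st["orientation"]).as_matrix();e=np.array(st["ee_pos"])
for z in(-.04,-.03,-.02,-.01,0,.01):print(z,[proj(s,e+M@np.array([0,y,z])).round().tolist() for y in(-.017,0,.017)])
for z in (.111,.131,.151):print(z,proj(s,[.6284,.063,z]))
E
```

```text
[[-0.0, -0.964, -0.266, 0.068], [1.0, -0.0, -0.0, 0.0], [0.0, -0.266, 0.964, -0.168], [0.0, 0.0, 0.0, 1.0]] 304.9919918004313
-0.04 [[287.0, 270.0], [324.0, 270.0], [360.0, 270.0]]
-0.03 [[289.0, 260.0], [324.0, 260.0], [358.0, 260.0]]
-0.02 [[291.0, 252.0], [324.0, 252.0], [356.0, 252.0]]
-0.01 [[293.0, 244.0], [324.0, 244.0], [354.0, 244.0]]
0 [[295.0, 237.0], [324.0, 237.0], [353.0, 237.0]]
0.01 [[296.0, 231.0], [324.0, 231.0], [351.0, 231.0]]
0.111 [469.81242707 289.66730408]
0.131 [484.37701456 307.07967134]
0.151 [502.05499151 328.27264446]
```

```bash
python3 - <<'E'
from h import *
s=snap("wrist");print("ring",ray(s,(474,280),.111))
# w1 pose
w=dict(s);T=np.eye(4);T[:3,:3]=R.from_rotvec([-2.898,-1.211,.002]).as_matrix();T[:3,3]=[.61901,.07108,.20539]
M=T@np.array(s["T_tool_cam"]);w["o"]=M[:3,3];w["R"]=M[:3,:3]
for z in(.111,.121,.131,.151):print(z,ray(w,(342,206),z),ray(snap("top"),(296.4,144.1),z))
print("ring w1",ray(w,(340,187),.111))
im=cv2.imread("pics/w1.png");cv2.imwrite("pics/w1c.png",cv2.resize(im[160:290,230:420],None,fx=4,fy=4,interpolation=cv2.INTER_CUBIC))
E
```

```text
ring [0.62945218 0.07052758 0.111     ]
0.111 [0.62452489 0.05373353 0.111     ] [0.63536271 0.06542561 0.111     ]
0.121 [0.62615799 0.05623926 0.121     ] [0.63362497 0.06481278 0.121     ]
0.131 [0.6277911  0.05874498 0.131     ] [0.63188722 0.06419995 0.131     ]
0.151 [0.6310573  0.06375643 0.151     ] [0.62841174 0.06297428 0.151     ]
ring w1 [0.63532378 0.06755185 0.111     ]
```

View pics/w1c.png

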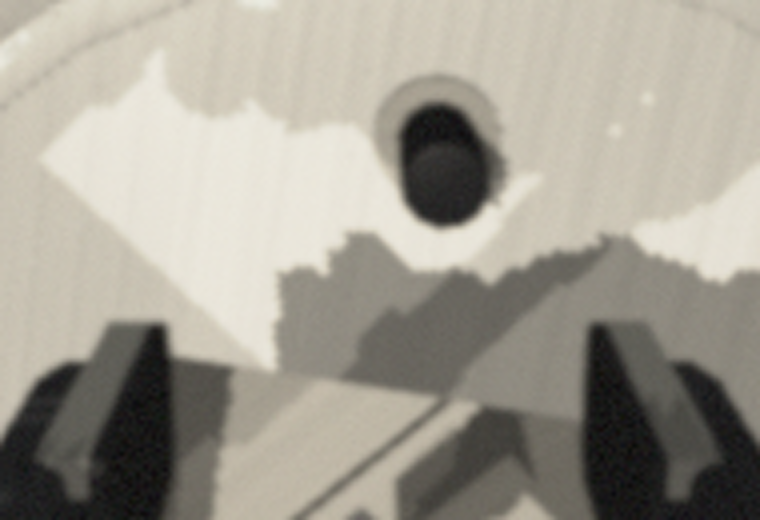

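The post is where I measured it: its top is at (340,205) in the wrist view and both views agree. The guard has not moved, so the fingers missed the post. I'll go back, reach lower, and grip the post this time.

```bash
python3 -m inch '[[0.6,[0,0,0.04],0],[0.6,[0,0,0.04],0],[0.6,[0.0176,-0.0054,0],-0.148],[0.6,[0.0176,-0.0054,0],-0.148],[0.6,[0.0176,-0.0054,0],-0.148],[0.6,[0.0176,-0.0054,0],-0.148],[0.6,[0.0176,-0.0054,0],-0.148],[0.6,[0.0176,-0.0054,0],-0.148]]'; python3 -m inch '[[0.6,[0,0,0],0],[0.6,[0,0,0],0]]'
python3 - <<'E'
from h import *
st=ctrl.get_state();M=R.from_rotvec(st["orientation"]).as_matrix();print(np.degrees(np.arctan2(M[1,1],M[0,1])),st["ee_pos"])
s=snap("wrist","w4.png");print(proj(s,[.6300,.0635,.151]),proj(s,[.63,.0635,.111]))
E
```

```text
time: 6.25
ee_pos: [0.6309, 0.0633, 0.2049]
orientation: [-2.9, -1.207, 0.0]
force: [-0.2, 0.8, -0.7]
grip_width: 0.0511
time: 6.45
ee_pos: [0.6298, 0.0636, 0.2045]
orientation: [-2.894, -1.221, 0.002]
force: [-0.8, 1.0, -0.6]
grip_width: 0.0514
-44.269608771187585 [0.62978208 0.06360336 0.20451592]
[325.02116674 210.16118295] [324.92349683 196.84819765]
```

View pics/w4.png

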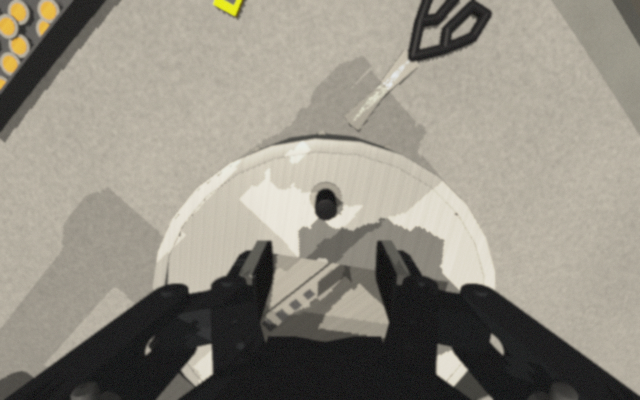

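The post top is at (325,206), about 3 mm further out than I had it. I'll correct for that, go lower and close fully.

```bash
python3 -m inch '[[0.6,[0.003,0.002,-0.03],0],[0.6,[0,0,-0.03],0],[0.6,[0,0,-0.023],0],[0.6,[0,0,0],0],[0.2,[0,0,0],0],[0.1,[0,0,0],0],[0,[0,0,0],0],[0,[0,0,0],0]]'; python3 -m inch '[[0,[0,0,0],0],[0,[0,0,0],0]]'
```

```text
time: 7.3
ee_pos: [0.6351, 0.0656, 0.1257]
orientation: [2.894, 1.215, 0.009]
force: [-1.7, 1.1, 12.9]
grip_width: 0.0001
time: 7.5
ee_pos: [0.6351, 0.0656, 0.1258]
orientation: [2.894, 1.215, 0.009]
force: [-1.2, -0.1, 10.0]
grip_width: 0.0003
```

```bash
python3 - <<'E'
from h import *
s=snap("scene");w=snap("wrist")
a=cv2.resize(s["image"][100:280,260:430],None,fx=2.4,fy=2.4,interpolation=cv2.INTER_CUBIC)
b=w["image"][0:400,140:500];b=cv2.copyMakeBorder(b,0,32,0,0,0);print(a.shape,b.shape)
cv2.imwrite("pics/c9.png",np.hstack([a,b]))
st=ctrl.get_state();e=np.array(st["ee_pos"]);print(proj(s,e),proj(s,[.631,.065,.151]),proj(s,[.631,.065,.111]),st["joints"],st["effort"])
print(proj(w,e),proj(w,[.631,.065,.151]))
E
```

```text
(432, 408, 3) (432, 360, 3)
[384.25224106 207.250857  ] [383.92006506 199.2970883 ] [382.34965115 210.67852276] [-1.70037229e-02  6.11293155e-01  1.30664486e+00  2.75291493e-05
  1.21701443e+00  7.58539772e-01] [-2.71508396e-01 -4.96452212e+01 -2.10153258e+01 -7.55097647e-02
 -3.49441878e-01 -1.60773470e-03]
[324.83766594 236.99988918] [320.30703959 261.44478527]
```

View pics/c9.png

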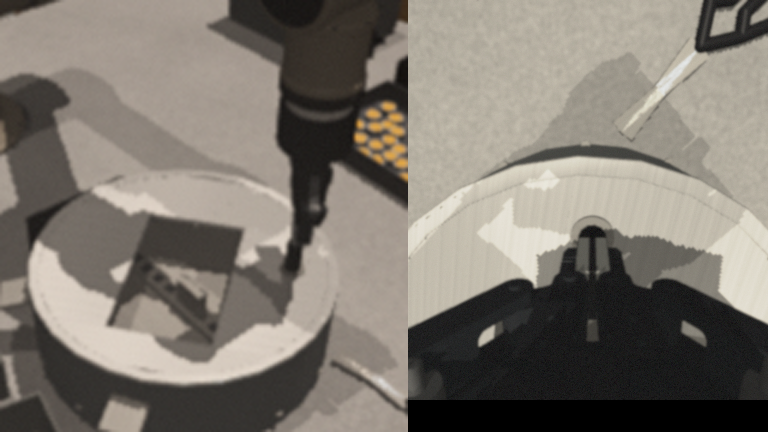

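The picture shows the shut fingers standing on the post: the post is hidden beneath the tips in the wrist view, and the lower end in the scene view is at (382,212). Contact came at a reported z of about 0.126. So either the post top is lower than stated or z reads low. I'll open and probe downward around the post in small steps.

```bash
python3 -m inch '[[0.6,[-0.003,0,0.025],0],[0.6,[0,0,0],0],[0.6,[0,0,0],0],[0.6,[0,0,0],0],[0.6,[0,0,-0.02],0],[0.6,[0,0,-0.005],0],[0.6,[0,0,-0.005],0]]'; for i in 1 ; do python3 -m inch '[[0.6,[0,0,-0.003],0],[0.6,[0,0,-0.002],0]]'; done; python3 -m inch '[[0.6,[0,0,-0.003],0],[0.6,[0,0,-0.002],0]]'
```

```text
time: 8.3
ee_pos: [0.6297, 0.0656, 0.1159]
orientation: [-2.896, -1.216, 0.003]
force: [-0.9, 0.5, -0.6]
grip_width: 0.0514
time: 8.5
ee_pos: [0.6304, 0.0655, 0.112]
orientation: [2.897, 1.216, 0.0]
force: [-0.0, -0.3, -0.8]
grip_width: 0.0508
time: 8.7
ee_pos: [0.6304, 0.0655, 0.1071]
orientation: [2.897, 1.216, 0.001]
force: [-0.4, -0.3, -0.2]
grip_width: 0.0511
```

```bash
python3 -m inch '[[0.6,[0,0,0.005],0],[0.3,[0,0,0],0],[0.3,[0,0,0],0],[0.1,[0,0,0],0],[0.1,[0,0,0],0],[0.1,[0,0,0],0]]'; python3 -m inch '[[0.1,[0,0,0],0],[0.1,[0,0,0],0]]'
```

```text
time: 9.3
ee_pos: [0.6309, 0.0654, 0.1128]
orientation: [2.896, 1.216, 0.002]
force: [0.2, -0.3, 5.7]
grip_width: 0.0155
time: 9.5
ee_pos: [0.6308, 0.0654, 0.1128]
orientation: [2.896, 1.215, 0.002]
force: [1.5, -0.8, 5.3]
grip_width: 0.0153
```

The fingers now hold something 15 mm wide. I'll turn it a little and check that the guard follows.

```bash
python3 -m inch '[[0.1,[0,0,0.004],0],[0.1,[-0.0066,0.0056,0],0.07],[0.1,[-0.0066,0.0056,0],0.07],[0.1,[-0.0073,0.0046,0],0.07],[0.1,[0,0,0],0]]'
python3 - <<'E'
from h import *
s=snap("top");w=snap("wrist")
a=cv2.resize(s["image"][110:242,258:400],None,fx=3,fy=3,interpolation=cv2.INTER_CUBIC)
b=w["image"][0:396,140:500]
cv2.imwrite("pics/c10.png",np.hstack([a,b]))
E
```

```text
time: 10.0
ee_pos: [0.6077, 0.0828, 0.113]
orientation: [-2.748, -1.514, 0.006]
force: [4.7, 4.2, -17.2]
grip_width: 0.0146
```

View pics/c10.png

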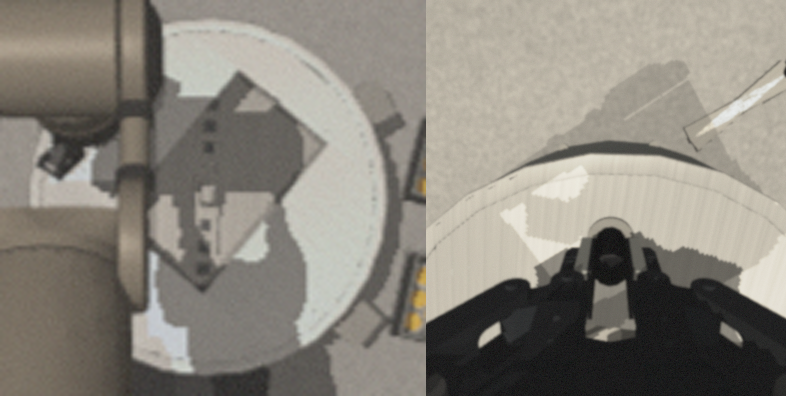

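The guard now follows: its opening has turned about 12° and the post sits between the tips at (605,250). The −17 N in z comes from my 4 mm lift, so I'll take that back and continue the arc.

```bash
python3 -m inch '[[0.1,[-0.0073,0.0046,-0.004],0.07],[0.1,[-0.0079,0.0035,0],0.07],[0.1,[-0.0079,0.0035,0],0.07],[0.1,[-0.0083,0.0022,0],0.07],[0.1,[-0.0083,0.0022,0],0.07],[0.1,[-0.0085,0.001,0],0.07],[0.1,[-0.0085,0.001,0],0.07],[0.1,[0,0,0],0]]'; python3 -m inch '[[0.1,[-0.005,-0.0001,0],0.042],[0.1,[0,0,0],0]]'
```

```text
time: 10.9
ee_pos: [0.5529, 0.0997, 0.1129]
orientation: [2.305, 2.135, 0.001]
force: [-0.8, 2.8, 3.9]
grip_width: 0.0147
time: 11.1
ee_pos: [0.5486, 0.0998, 0.1129]
orientation: [2.261, 2.181, 0.003]
force: [-0.7, 4.9, 4.2]
grip_width: 0.0151
```

```bash
python3 -m inch '[[0.1,[-0.004,-0.0002,0],0.033],[0.1,[-0.004,-0.0003,0],0.033],[0.1,[0,0,0],0]]'; python3 -m inch '[[0.1,[-0.002,-0.0002,0],0.016],[0.1,[0,0,0],0]]'; python3 -m inch '[[0.1,[-0.002,-0.0002,0],0.016],[0.1,[0,0,0],0]]'; python3 -m inch '[[0.1,[-0.002,-0.0002,0],0.016],[0.1,[0,0,0],0]]'
```

```text
time: 11.4
ee_pos: [0.5406, 0.0998, 0.1128]
orientation: [-2.188, -2.254, -0.004]
force: [0.3, 7.0, 4.8]
grip_width: 0.0152
time: 11.6
ee_pos: [0.539, 0.0997, 0.1128]
orientation: [2.171, 2.271, 0.004]
force: [-0.2, 7.3, 5.8]
grip_width: 0.0148
time: 11.8
ee_pos: [0.537, 0.0995, 0.1128]
orientation: [2.152, 2.288, 0.004]
force: [1.0, 6.8, 4.9]
grip_width: 0.015
time: 12.0
ee_pos: [0.5355, 0.0994, 0.1129]
orientation: [2.134, 2.305, 0.006]
force: [2.8, 7.5, 3.6]
grip_width: 0.0149
```

```bash
python3 -m inch '[[0.1,[-0.002,-0.0002,0],0.016],[0.1,[0,0,0],0]]'; python3 -m inch '[[0.1,[-0.002,-0.0002,0],0],[0.1,[0,0,0],0]]'; python3 -m inch '[[0.1,[-0.002,-0.0002,0],0],[0.1,[0,0,0],0]]'
```

```text
time: 12.2
ee_pos: [0.5355, 0.0994, 0.1129]
orientation: [2.114, 2.319, 0.011]
force: [9.8, 8.6, -1.0]
grip_width: 0.0149
time: 12.4
ee_pos: [0.5355, 0.0994, 0.113]
orientation: [2.113, 2.316, 0.016]
force: [16.6, 9.8, -6.3]
grip_width: 0.015
time: 12.6
ee_pos: [0.5356, 0.0994, 0.113]
orientation: [2.111, 2.314, 0.021]
force: [23.6, 11.9, -11.3]
grip_width: 0.015
```

The guard is at its stop: x force rises to 24 N with no motion, and the post is at 95°. I'll relax, release, and go above the rail.

```bash
python3 -m inch '[[0.1,[0.0055,0.0004,0],0],[0.6,[0,0,0],0],[0.6,[0,0,0],0],[0.6,[0,0,0],0],[0.6,[0,0,0.045],0],[0.6,[0,0,0.045],0],[0.6,[0,-0.012,0],0.14],[0.6,[0,-0.012,0],0.14]]'; python3 -m inch '[[0.5,[0,-0.012,0],0.14],[0.5,[0,-0.012,0],0.14],[0.5,[0,-0.012,0],0.14],[0.5,[0,-0.012,0],0.14],[0.5,[0,-0.012,0],0.14],[0.5,[0,-0.012,0],0.14],[0.5,[0,-0.012,0],0.14],[0.5,[0,-0.012,0],0.14]]'
python3 -m inch '[[0.5,[0,0,0],0],[0.5,[0,0,0],0]]'
python3 - <<'E'
from h import *
s=snap("wrist","w11.png");t=snap("top")
st=ctrl.get_state();M=R.from_rotvec(st["orientation"]).as_matrix();print(np.degrees(np.arctan2(M[1,1],M[0,1])),st["ee_pos"],st["joints"])
cv2.imwrite("pics/c11.png",np.hstack([cv2.resize(t["image"][120:240,270:380],None,fx=3.3,fy=3.3,interpolation=cv2.INTER_CUBIC),cv2.resize(s["image"],None,fx=.0+.68,fy=.99)[:396]]) )
E
```

```text
time: 13.4
ee_pos: [0.534, 0.0735, 0.2036]
orientation: [1.759, 2.6, 0.002]
force: [-0.3, -0.1, -0.4]
grip_width: 0.0512
time: 14.2
ee_pos: [0.5331, -0.0229, 0.2018]
orientation: [-0.11, -3.139, 0.0]
force: [-0.1, 1.0, 0.5]
grip_width: 0.0425
time: 14.4
ee_pos: [0.5333, -0.0222, 0.2019]
orientation: [-0.126, -3.139, -0.0]
force: [0.4, 0.6, 0.3]
grip_width: 0.0426
85.5445762257427 [ 0.53339166 -0.02162294  0.20196833] [-1.84289453e-01  3.61602062e-01  1.50631214e+00  2.66050561e-04
  1.27400893e+00 -1.67740186e+00]
```

View pics/c11.png

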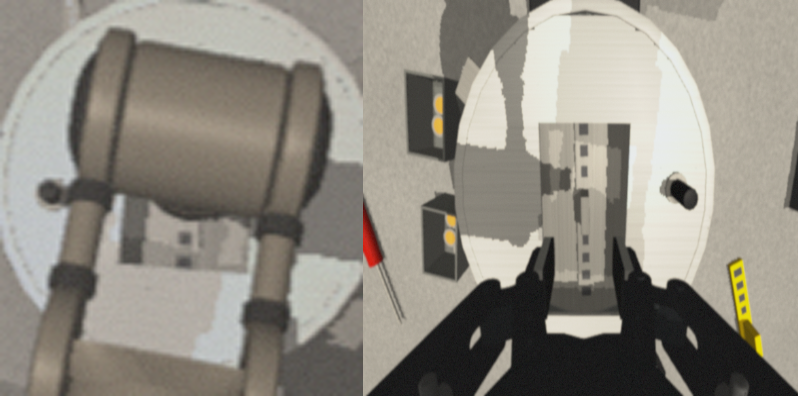

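The wrist view shows the opening along the rail and the post at (685,190). The rib is near scaled (600,175). I need one close crop to place it; this goes a little past the picture budget.

```bash
python3 - <<'E'
import cv2
im=cv2.imread("pics/w11.png")
cv2.imwrite("pics/w11c.png",cv2.convertScaleAbs(cv2.resize(im[115:315,245:405],None,fx=3,fy=3,interpolation=cv2.INTER_CUBIC),alpha=1.2))
E
```

```text
(no output)
```

View pics/w11c.png

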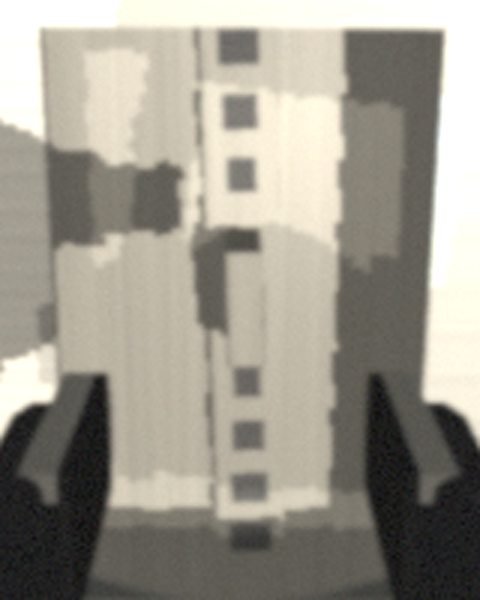

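```bash
python3 - <<'E'
from h import *
s=optics.snapshot("wrist");T=np.eye(4);T[:3,:3]=R.from_rotvec([-.126,-3.139,0]).as_matrix();T[:3,3]=[.53339,-.02162,.20197]
def rr(s,T,px,z):
    M=T@np.array(s["T_tool_cam"]);s["o"]=M[:3,3];s["R"]=M[:3,:3];return ray(s,px,z)
f=lambda c,z:rr(s,T,(245+c[0]/3-.33,115+c[1]/3-.33),z)
a,b=f((227,250),.087),f((262,250),.087);e=f((245,367),.087)
print("rib",f((245,309),.087),"w",np.linalg.norm(a-b),"len",np.linalg.norm(e-(a+b)/2))
h=[f(c,.053) for c in((238,46),(240,112),(242,175),(247,381),(249,435),(250,487))]
for q in h:print(q)
d=h[0]-h[-1];print(np.degrees(np.arctan2(-d[1],-d[0])))
for c in((42,30),(444,30)):print("near lip",f(c,.111))
print("post top",rr(s,T,((690-363)/.68,198/.99),.151))
E
```

```text
rib [ 0.56051575 -0.02080503  0.087     ] w 0.01118072768559262 len 0.040076890677775284
[ 0.47843704 -0.01645668  0.053     ]
[ 0.50061321 -0.01755912  0.053     ]
[ 0.52253105 -0.01861601  0.053     ]
[ 0.60008462 -0.02292365  0.053     ]
[ 0.62217565 -0.02388726  0.053     ]
[ 0.64420941 -0.02520571  0.053     ]
-3.0211181510839573
near lip [ 0.46747573 -0.06969611  0.111     ]
near lip [0.47638052 0.04061249 0.111     ]
post top [0.53474834 0.09710534 0.151     ]
```

The rib is at (0.5605, -0.0208), and its measured size of 11 × 40 mm fits. Rail yaw is −3°, its centre sits at sorter x of about +14, and the near lip is at its expected place. I'll go down around the rib.

```bash
python3 -m inch '[[0.5,[0.0272,0.001,0],0.025],[0.5,[0,0,-0.035],0],[0.5,[0,0,-0.035],0],[0.5,[0,0,-0.035],0],[0.5,[0,0,-0.02],0],[0.5,[0,0,-0.012],0],[0.5,[0,0,0],0]]'; python3 -m inch '[[0.3,[0,0,0],0],[0.1,[0,0,0],0],[0,[0,0,0],0],[0,[0,0,0],0],[0,[0,0,0],0]]'
```

```text
time: 15.25
ee_pos: [0.5599, -0.0206, 0.0637]
orientation: [-0.079, -3.138, -0.001]
force: [0.5, -0.2, 0.0]
grip_width: 0.0427
time: 15.75
ee_pos: [0.561, -0.0211, 0.0655]
orientation: [0.078, 3.14, -0.0]
force: [-0.4, 0.7, 0.6]
grip_width: -0.0
```

The fingers closed to 0, so they are still above the rib. That matches the post contact: the real tips are about 25 mm above the reported z. I'll reopen, go 25 mm lower and close.

```bash
python3 -m inch '[[0.5,[0,0,0.01],0],[0.5,[0,0,0],0],[0.5,[0,0,0],0],[0.5,[0,0,0],0],[0.5,[0,0,-0.015],0],[0.5,[0,0,-0.01],0],[0.5,[0,0,-0.01],0],[0.5,[0,0,0],0]]'; python3 -m inch '[[0.3,[0,0,0],0],[0.1,[0,0,0],0],[0,[0,0,0],0],[0,[0,0,0],0],[0,[0,0,0],0]]'
```

```text
time: 16.55
ee_pos: [0.5596, -0.0209, 0.0383]
orientation: [-0.078, -3.137, -0.001]
force: [-0.0, -1.1, 0.2]
grip_width: 0.0426
time: 17.05
ee_pos: [0.5612, -0.0212, 0.0405]
orientation: [0.078, 3.139, -0.0]
force: [-0.2, -1.0, 1.9]
grip_width: 0.0105
```

It is gripped: 10.5 mm reads about 2 mm under, as with the post. I'll regrip 4 mm deeper, lift slightly, and slide the rail back 47 mm so its far end clears the far lip.

```bash
python3 -m inch '[[0.35,[0,0,0],0],[0.35,[0,0,0],0],[0.35,[0,0,-0.005],0],[0.1,[0,0,0],0],[0,[0,0,0],0],[0,[0,0,0],0],[0,[0,0,0],0]]'; python3 -m inch '[[0,[0,0,0.004],0],[0,[0,0,0.002],0],[0,[0,0,0],0]]'; python3 -m inch '[[0,[-0.016,0.001,0],0],[0,[-0.016,0.001,0],0],[0,[-0.008,0.001,0],0],[0,[0,0,0],0]]'; python3 -m inch '[[0,[-0.003,0,0],0],[0,[-0.003,0,0],0],[0,[0,0,0],0],[0,[0,0,0],0]]'
```

```text
time: 17.75
ee_pos: [0.5605, -0.021, 0.0347]
orientation: [-0.078, -3.14, -0.0]
force: [-0.7, 0.1, -2.5]
grip_width: 0.0109
time: 18.05
ee_pos: [0.5611, -0.0211, 0.0415]
orientation: [0.078, 3.14, -0.0]
force: [-1.1, -0.2, -2.0]
grip_width: 0.0112
time: 18.45
ee_pos: [0.52, -0.0179, 0.0411]
orientation: [-0.078, -3.14, -0.0]
force: [-0.2, 0.0, -2.8]
grip_width: 0.0111
time: 18.85
ee_pos: [0.515, -0.0181, 0.041]
orientation: [0.078, 3.14, 0.0]
force: [0.3, -0.9, -2.1]
grip_width: 0.0109
```

```bash
python3 -m inch '[[0,[0,0,0.01],0],[0,[0,0,0.01],0],[0,[0,0,0.01],0],[0,[0,0,0.007],0],[0,[0,0,0],0]]'; python3 -m inch '[[0,[0,0,0.005],0],[0,[0,0,0.004],0],[0,[0,0,0],0]]';python3 -m inch '[[0,[0,0,0.004],0],[0,[0,0,0.004],0],[0,[0,0,0],0]]'
python3 - <<'E'
from h import *
s=snap("scene");cv2.imwrite("pics/c13.png",cv2.resize(s["image"][120:290,240:430],None,fx=3,fy=3,interpolation=cv2.INTER_CUBIC))
E
```

```text
time: 19.35
ee_pos: [0.5157, -0.0182, 0.0796]
orientation: [0.078, 3.138, -0.001]
force: [-0.3, -0.6, -3.1]
grip_width: 0.011
time: 19.65
ee_pos: [0.5144, -0.018, 0.0868]
orientation: [-0.078, -3.14, -0.0]
force: [-1.7, -0.7, -3.4]
grip_width: 0.0111
time: 19.95
ee_pos: [0.5117, -0.0177, 0.0931]
orientation: [-0.078, -3.133, -0.001]
force: [-5.2, -0.3, -16.2]
grip_width: 0.011
```

View pics/c13.png

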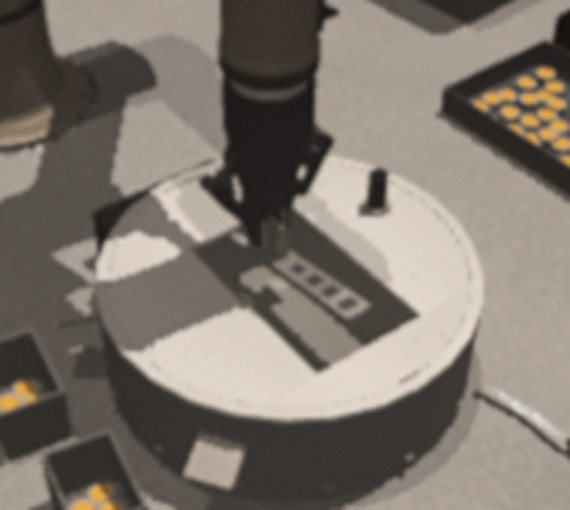

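The rail is held, its far end clears the far lip, and the near end has met the near lip (−16 N). I'll keep lifting so the lip tips it.

```bash
python3 -m inch '[[0,[0,0,0.003],0],[0,[0,0,0],0]]'; python3 -m inch '[[0,[0,0,0.003],0],[0,[0,0,0],0]]'; python3 -m inch '[[0,[0,0,0.003],0],[0,[0,0,0],0]]'
python3 - <<'E'
from rig import ctrl
print(ctrl.get_state()["wrist_torque"])
E
```

```text
time: 20.2
ee_pos: [0.5126, -0.0176, 0.0965]
orientation: [-0.078, -3.135, -0.002]
force: [-5.2, -0.3, -17.7]
grip_width: 0.0112
time: 20.4
ee_pos: [0.5146, -0.0179, 0.1008]
orientation: [-0.078, -3.14, -0.001]
force: [-2.7, 0.1, -18.5]
grip_width: 0.011
time: 20.6
ee_pos: [0.5158, -0.0182, 0.1049]
orientation: [0.078, 3.138, -0.0]
force: [-2.0, 0.2, -14.9]
grip_width: 0.0109
[ 0.05996079 -0.1622244   0.00296072]
```

```bash
python3 -m inch '[[0,[0,0,0.003],0],[0,[0,0,0.003],0],[0,[0,0,0],0]]'
python3 - <<'E'
from h import *
s=snap("scene");t=snap("top");print(ctrl.get_state()["ee_pos"])
a=cv2.resize(s["image"][120:290,260:420],None,fx=2.5,fy=2.5,interpolation=cv2.INTER_CUBIC)
b=cv2.resize(t["image"][110:252,262:396],None,fx=2.9925,fy=2.9925,interpolation=cv2.INTER_CUBIC)
cv2.imwrite("pics/c14.png",np.hstack([a,cv2.resize(b,(400,425))]))
E
```

```text
time: 20.9
ee_pos: [0.516, -0.0182, 0.1111]
orientation: [0.078, 3.137, -0.001]
force: [-0.1, 0.3, -10.9]
grip_width: 0.0106
[ 0.51599738 -0.01824745  0.11105703]
```

View pics/c14.png

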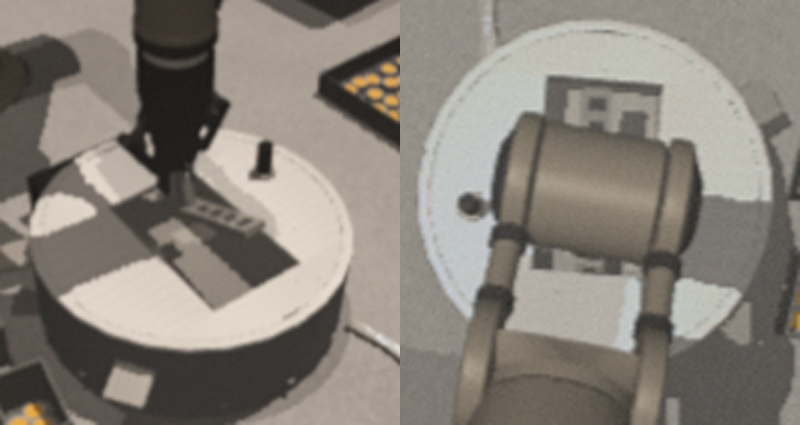

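It is tipped by about 25°, far end above the guard. I'll draw it out along its own slope, then lift.

```bash
python3 -m inch '[[0,[0.01,-0.0006,0.002],0],[0,[0.01,-0.0006,0.003],0],[0,[0.01,-0.0006,0.004],0],[0,[0.01,-0.0006,0.004],0],[0,[0.01,-0.0006,0.004],0],[0,[0.01,-0.0006,0.004],0],[0,[0.01,-0.0006,0.004],0],[0,[0.01,-0.0006,0.004],0]]'; python3 -m inch '[[0,[0,0,0.01],0],[0,[0,0,0.01],0],[0,[0,0,0.01],0],[0,[0,0,0],0]]'; python3 -m inch '[[0,[0,0,0.03],0],[0,[0,0,0.03],0],[0,[0,0,0.03],0],[0,[0,0,0],0]]'
python3 - <<'E'
from h import *
s=snap("scene");t=snap("top");print(ctrl.get_state()["ee_pos"])
a=cv2.resize(s["image"][100:290,260:440],None,fx=2.2,fy=2.2,interpolation=cv2.INTER_CUBIC)
b=t["image"][90:252,262:396]
cv2.imwrite("pics/c15.png",np.hstack([a,cv2.resize(b,(346,a.shape[0]))]))
E
```

```text
time: 21.8
ee_pos: [0.5966, -0.0232, 0.1413]
orientation: [0.078, 3.136, -0.001]
force: [-0.2, -0.7, -2.3]
grip_width: 0.0109
time: 22.2
ee_pos: [0.5956, -0.023, 0.1716]
orientation: [0.078, 3.136, -0.001]
force: [-0.1, -0.7, -2.0]
grip_width: 0.0109
time: 22.6
ee_pos: [0.5965, -0.0231, 0.2638]
orientation: [0.078, 3.132, -0.002]
force: [0.7, 0.1, -2.1]
grip_width: 0.0106
[ 0.59451214 -0.0228328   0.25883424]
```

View pics/c15.png

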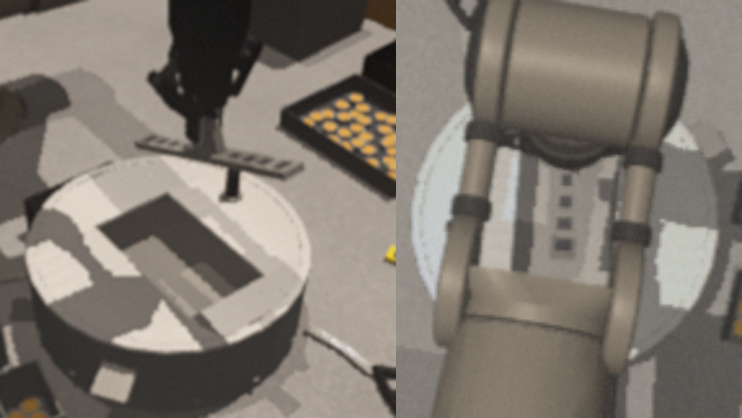

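The rail is out and tipped, with its near end low. To level it I'll press it gently flat onto the guard, bridging the opening along a diameter so the guard gets no torque.

```bash
python3 -m inch '[[0,[-0.022,0.0008,-0.03],0],[0,[-0.022,0.0008,-0.03],0],[0,[0,0,-0.03],0],[0,[0,0,-0.005],0],[0,[0,0,0],0]]'; python3 -m inch '[[0,[0,0,-0.006],0],[0,[0,0,-0.006],0],[0,[0,0,-0.006],0],[0,[0,0,0],0]]'; python3 -m inch '[[0,[0,0,-0.006],0],[0,[0,0,-0.006],0],[0,[0,0,-0.006],0],[0,[0,0,0],0]]'
```

```text
time: 23.2
ee_pos: [0.55, -0.0211, 0.1626]
orientation: [-0.078, -3.137, -0.001]
force: [0.0, 0.2, -2.3]
grip_width: 0.0111
time: 23.6
ee_pos: [0.5507, -0.0213, 0.1457]
orientation: [-0.078, -3.14, -0.0]
force: [0.2, -0.3, -1.5]
grip_width: 0.0105
time: 24.0
ee_pos: [0.5516, -0.0214, 0.1284]
orientation: [0.078, 3.139, -0.0]
force: [3.1, -0.6, 3.1]
grip_width: 0.011
```

```bash
python3 -m inch '[[0,[0,0,-0.005],0],[0,[0,0,-0.005],0],[0,[0,0,-0.005],0],[0,[0,0,0],0]]'; python3 -m inch '[[0,[0,0,-0.004],0],[0,[0,0,-0.004],0],[0,[0,0,0],0]]'; python3 -m inch '[[0,[0,0,-0.002],0],[0,[0,0,0],0]]'; python3 -m inch '[[0,[0,0,-0.002],0],[0,[0,0,0],0]]'
```

```text
time: 24.4
ee_pos: [0.5501, -0.0212, 0.1121]
orientation: [-0.078, -3.139, -0.001]
force: [1.1, -0.7, 2.3]
grip_width: 0.0108
time: 24.7
ee_pos: [0.5503, -0.0212, 0.1043]
orientation: [-0.078, -3.139, -0.0]
force: [2.3, 0.2, 0.9]
grip_width: 0.0111
time: 24.9
ee_pos: [0.5507, -0.0212, 0.1031]
orientation: [-0.078, -3.141, -0.0]
force: [1.8, -0.1, 3.1]
grip_width: 0.0108
time: 25.1
ee_pos: [0.5508, -0.0212, 0.103]
orientation: [0.078, 3.139, -0.0]
force: [-3.5, 1.4, 16.6]
grip_width: 0.0108
```

The force jumped to 17 N at a reported z of 0.103, the height expected for lying flat. I'll lift about 130 mm and check.

```bash
python3 -m inch '[[0,[0,0,0.006],0],[0,[0,0,0.02],0],[0,[0,0,0.03],0],[0,[0,0,0.03],0],[0,[0,0,0.03],0],[0,[0,0,0.015],0],[0,[0,0,0],0],[0,[0,0,0],0]]'
python3 - <<'E'
from h import *
s=snap("scene");t=snap("top");print(ctrl.get_state()["ee_pos"])
a=cv2.resize(s["image"][100:290,260:430],None,fx=2.5,fy=2.5,interpolation=cv2.INTER_CUBIC)
b=t["image"][60:260,250:410]
cv2.imwrite("pics/c16.png",np.hstack([a,cv2.resize(b,(374,a.shape[0]))]));cv2.imwrite("pics/s16.png",s["image"]);cv2.imwrite("pics/t16.png",t["image"])
E
```

```text
time: 25.9
ee_pos: [0.55, -0.0211, 0.2307]
orientation: [-0.078, -3.138, -0.001]
force: [0.6, 0.8, -3.5]
grip_width: 0.0108
[ 0.54975197 -0.02107588  0.23007992]
```

View pics/c16.png

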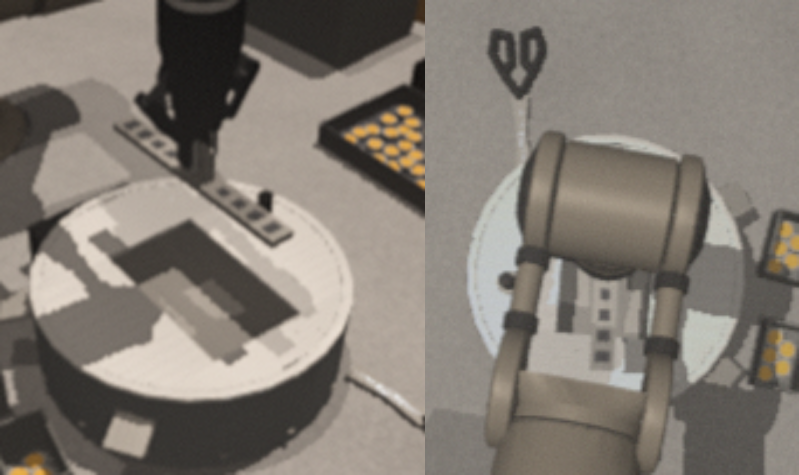

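```bash
python3 - <<'E'
from h import *
s=snap("scene");f=lambda c,z:ray(s,(260+c[0]/2.5,100+c[1]/2.5),z)
e=np.array(ctrl.get_state()["ee_pos"])
for z in(.226,.246,.266):
    n=f((126,117),z);g=f((284,236),z);print(z,n.round(3),g.round(3),np.linalg.norm(n-g))
c=np.array([.550,-.0211]);d=np.array([np.cos(.0527),-np.sin(.0527)])
for th in(-5,0,5):
    t=np.radians(th);print(th,[((proj(s,[*(c+sg*.12*np.cos(t)*d),.246+sg*.12*np.sin(t)])-[260,100])*2.5).round() for sg in(-1,1)])
p=f((265,193),.151)[:2];o=p-[.5463,-.021];print("post",p,np.degrees(np.arctan2(o[1],o[0])))
E
```

```text
0.226 [0.409 0.006 0.226] [ 0.657 -0.009  0.226] 0.24758245677284565
0.246 [ 0.433 -0.013  0.246] [ 0.672 -0.027  0.246] 0.2387082812260834
0.266 [ 0.457 -0.032  0.266] [ 0.687 -0.046  0.266] 0.22983410567932122
-5 [array([123., 108.]), array([281., 244.])]
0 [array([123., 116.]), array([283., 235.])]
5 [array([123., 125.]), array([283., 226.])]
post [0.53647817 0.09591673] 94.80197370181166
```

The checks pass: level within about 1°, top face at z of about 0.246 m with the right length (239 mm), and the post at 94.8° against about 95.1° at the stop.

```bash
python3 -c "
from rig import ctrl
print(ctrl.sign_off(), ctrl.get_state()['time'], ctrl.get_state()['grip_width'])"
```

```text
the job is handed in; nothing more can be done
the job is handed in; nothing more can be done
```

The job is done and handed in at about 26 s. The guard is turned to its stop and the rail is out. The gripper still holds it level, with its underside about 127 mm above the guard.

**How it went:** I turned the guard by its post until it would move no further, with the force there rising to 24 N. Then I gripped the rail by its rib, slid it back 46 mm and let the near lip tip it about 25°. After drawing it out far end first, I levelled it by pressing it flat on the guard at about 17 N, then lifted it.

**Last checks:**
- **Rail:** it measures 239 mm long at the expected height and is level within about 1°. The grip reads 10.8 mm on the 12 mm rib.
- **Guard:** the post is at 94.8°, against about 95.1° when it hit the stop. That difference is within what I can measure.
- **Other things on the table:** I did not measure these. In the views I took, the tray, both cups and the scissors looked untouched. The coin rolls, screwdriver and table strips were not in the last crops, and the arm never went near them.

**What disagreed:** my first try at turning the guard missed the post, and the first close on the rib also caught nothing. By contact, the fingertips sat about 25 mm higher than the reported TCP. The camera measurements did not show this offset, so I set the grasp heights by feel. I also viewed 16 pictures, against a budget of 10.

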